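# Lock a reagent bottle away in the bolted box

### The arm

A 6-joint arm with a two-finger parallel gripper is mounted at the origin on a cart in front of the work surface, level with it; the furniture and walls round the work are solid. World frame = base frame: x ahead of the robot, y to its left, z up, the work surface at z = 0. Lengths are in m, angles in rad, forces in N, time in s.
With the tool pointing down it reaches from about 0.375 to 0.975 m from the base axis. Payload 3.8 kg.
Tool frame: the origin (TCP) lies between the finger pads; the fingertips stand 17 mm ahead of it and the grasp point (between the pads) lies 2 mm behind it; z points along the fingers, y is the line along which they close (so a half turn about z gives the same grasp; the last joint's range is limited). The gripper opens to 85 mm and grips with 20 to 120 N. Pads are 22 mm wide; open, the fingers measure 114 mm over their backs; the gripper's body (76 mm by 85 mm) begins 54 mm behind the grasp point. The pads swing forward as they close: fully open they stand 13 mm farther back than shut.
Start: joints at [1.253, 0.264, 1.604, -0, 1.274, -0.037], TCP at [0.187, 0.649, 0.209] pointing down, gripper open.
Joint ranges: [-2.63, 2.63], [-0.94, 2.18], [0.31, 2.57], [-1.31, 4.45], [0, 2.66], [-2.55, 2.55]. Speed limits (rad/s): [2.57, 2.57, 3.14, 3.14, 3.14, 3.14].

### API

Orientations are given as a rotation vector (axis times angle).
In Python, from workcell import bot gives the robot as it stands.
- The arm moves only by the tool play_rows, never from a script. Its argument "steps" is one flat list of numbers, 4 for each row, row after row: the shift along the tool's x, y, z in m, then the turn about the tool's z in rad. A call has 1 to 10 rows; each row is the pose to reach, as a shift and turn from the pose commanded when the call began, along the tool's axes at that moment; what a row does not reach only later rows make up. A row lasts 1/8 s, in which the tool goes at most 62.5 mm and 10.7 degrees, less where a joint would pass 70% of its speed; a pose out of reach is approached as far as the arm can. A call with a gripper value outside its range is refused whole. "jaw" is the closure in counts, from 0 (fully open) to 255 (shut), set as the call begins (left out, the last holds). The fingers move at their own pace and stop on an object; "grip_force" is the grip in N (left out, the last holds). Time passes only in rows, so rows that repeat a pose let the fingers close. It gives the time, the measured TCP pose, the force, the opening and the grip force at its end, in the units of the state.
- bot.read_state(): the state, without advancing time (a new reading comes with each control period).
- bot.read_camera(name): name is "scene" or "top"; returns a dict with "pixels" (480x640x3 uint8, blue, green, red), "mtx" (3x3 intrinsics, pixels), "R" (3x3) and "t" (3): a world point X has camera coordinates R X + t. Camera axes: x right, y down, z forward; pixel columns grow to the right and rows downward; lengths in m; the calibration is good to about 2 mm. A picture is of the moment at which its call begins. There is no depth.
- bot.finish_job(): hands the job in; it is judged then, once.
The state is a dict: "time": time; "q": joint angles; "joint_vel": joint speeds; "joint_torque": joint torques, N m; "tool_pos": TCP position; "tcp_rot": TCP orientation; "wrist_force": force on the tool from outside, world axes, zero at the start; "torque": the same for the moment, N m; "width": opening from 0.0 (shut) to 1.0 (fully open); "grip_force": force on a finger pad.
Only numpy, scipy, OpenCV 4.12 (cv2) and the standard library are available. Lean on these libraries where they do the work, as an engineer would, in place of code of your own. Each camera call takes 0.05 s, during which the arm holds its last target. There are 200 camera calls.

### The job

Put the brown reagent bottle away under lock: stand it upright on the floor of the open blue box, setting it down rather than dropping it, and let go. Then shut the lid completely, and only after that slide the lid's bolt by its red knob fully home into the keeper at the right-hand end of the box. Leave the carton, the weighing boats and the hand lens where they are.

Things in the scene. Friction and masses are not known exactly. Their poses are not given: they have to be found in the camera images.
- bottle: Loose brown (amber) bottle with white cap, 55 g, the only such bottle on the worktop: body 35 mm in diameter to 56 mm height, cap 22 mm in diameter, 71 mm high in all. Origin at the centre of its underside, z up.
- box: Blue steel box fixed to the worktop, open at the top, outside 140 (x) x 180 (y) x 85 mm high, walls and floor 4 mm; the bottle fits under the shut lid. Origin at the centre of its underside; z up, x to the hinge side (away from the robot), y to the left; turned up to about 16 degrees either way.
- box_floor (a point): A point on the box's inner floor (top face), 30 mm to the left (+y) of the middle, a roomy place for the bottle. Axes as the box.
- lid (a joint): Lid angle (rad): 0 fully shut, 1.57 upright, starts open at 1.65 to 2.0 (leaning back, away from the robot), stop at 2.05. Stiff friction hinge (about 0.4 N m): the lid stays where it is left and must be pushed all the way down. Lid 142 mm from hinge to front edge, 178 mm wide, 4 mm thick; a black finger lip 60 mm wide, 8 mm thick stands 17 mm beyond the front edge, left of the middle.
- lid_push (a point): Point on the lid's outer (upper when shut) face, a clear spot for pushing the lid: 125 mm from the hinge line, 45 mm left of the middle. Moves with the lid. Its x axis points towards the hinge, y as the box's y, z out of the outer face (up when shut, to the rear when upright).
- keeper_mouth (a point): Centre of the entry of the keeper, a steel loop fixed on the outside of the box's right-hand (-y) end wall; 99.5 mm above the worktop. Its 16 x 16 mm opening runs 22 mm from here along the box's -y. The keeper is 28 mm wide (x), its top 12 mm above this point. Axes as the box.
- lid_hinge (a point): Middle of the lid's hinge line, which runs along the box's y: at box x = +70 mm, 85.5 mm above the worktop, level with the lid's underside when shut. Axes as the box.
- bolt (a joint): Bolt travel along the lid (m): 0 drawn back, 0.040 fully home (solid stop); starts at 0 to 0.010. It slides toward the box's -y with about 2.5 N friction and stays where left. Bolt 12 mm thick; at 0 its round tip is 12 mm short of the keeper, from 0.034 it is right through. It goes in only with the lid shut; with the bolt out the lid cannot shut.
- bolt_knob (a point): On the bolt's knob, a red post 14 mm in diameter rising from the lid's outer face, 20 mm behind the front edge, in the lid's right half. With the lid shut this point is 125.5 mm above the worktop, 36 mm above the lid's face; the post ends 12 mm above it. The guide straps and the keeper, which fingers must clear, rise to 16 and 14 mm below it. Moves with lid and bolt; y as the box's y.
- carton: Loose white folding carton, 46 x 76 x 74 mm high; origin at the centre of its underside. Leave alone.
- boats: Loose stack of white square weighing boats, 70 x 70 x 25 mm; origin at the centre of the underside. Leave alone.
- lens: Loose folding hand lens lying flat, 44 x 83 x 9 mm; origin at the centre of the underside. Leave alone.
There are look-alikes about, which are no part of the job. Leave any yellow look-alike of the bottle alone.

How it is judged:
By the outcome, as a careful person would: the job done as asked, in the order asked, and still so for the second after the job is handed in, with the robot touching nothing.
It also fails if it takes over 69 s, if anything falls off the work surface, if the arm or the gripper's body presses on something with over 40 N, if the wrist force passes 120 N, or if a joint passes its speed limit or range.

## Working session

There is one attempt and no reset: what is moved stays moved. The work goes in short steps, Python scripts to look and compute and a tool call to move; the robot and the scene stay as the last step left them, time stands still between calls to the robot, and variables do not carry over. Pictures are saved under pics/ and viewed, at most 10 in all, crops included, and the job is handed in when it is done.

Besides the shell and the picture viewer there is one more tool, called after "Emit:" as a command line: name --argument value ..., lists and objects as JSON in quotes. play_rows: Moves the arm, as the interface text tells. Its arguments: {"type":"object","properties":{"steps":{"type":"array"},"jaw":{"type":"number"},"grip_force":{"type":"number"}},"required":["steps"]}

```bash
mkdir -p pics; python3 - <<'E'
from workcell import bot
import cv2,numpy as np
for n in("scene","top"):
    c=bot.read_camera(n);cv2.imwrite(f"pics/{n}0.png",c["pixels"]);np.savez(f"{n}.npz",**{k:c[k] for k in("mtx","R","t")})
    print(n,(-c["R"].T@c["t"]).round(3),c["mtx"][0,0])
s=bot.read_state();print(s)
E
```

```text
scene [-0.14  -0.814  0.569] 520.1556725350061
top [ 0.316 -0.052  0.973] 464.4293750923833
{'time': 0.1, 'q': array([ 1.25310903e+00,  2.64674091e-01,  1.60525065e+00, -2.41141847e-06,
        1.27371754e+00, -3.69166078e-02]), 'joint_vel': array([ 0.00048903, -0.00136372, -0.00201363,  0.00121308, -0.00215147,
       -0.00060125]), 'joint_torque': array([ 6.59792804e-04, -5.16708219e+01, -3.68589807e+01, -9.66662355e-05,
        6.30727125e-03, -1.83795464e-05]), 'tool_pos': array([0.18682896, 0.64788226, 0.20758196]), 'tcp_rot': array([-0.43953475, -3.11032901,  0.00316935]), 'wrist_force': array([ 0.07856258, -0.77141021, -0.56550035]), 'torque': array([-0.0238374 , -0.0122199 ,  0.00693912]), 'grip_force': 0.0, 'width': 0.9962106026865996}
```

View pics/scene0.png

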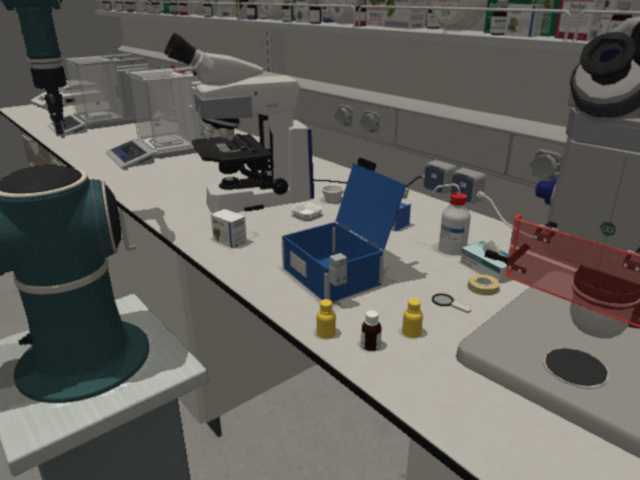

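View pics/top0.png

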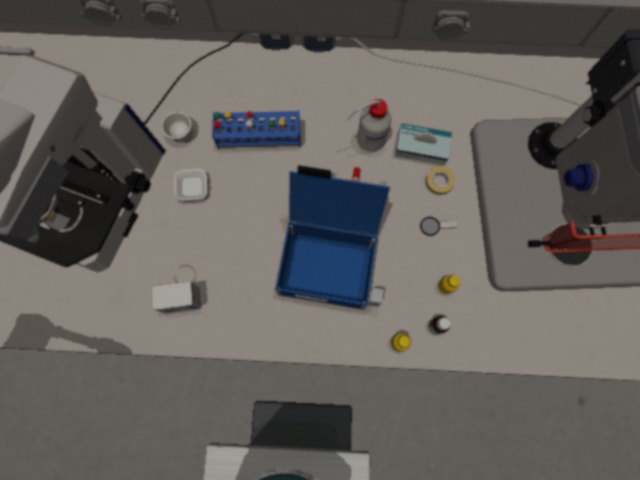

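The scene view has the bottle at (372,330) with yellow look-alikes at (326,320) and (413,318). The top view has the bottle cap at (441,324), the box around (328,266) and the lid leaning back. I'll enlarge both to get accurate pixels.

```bash
python3 - <<'E'
import cv2
a=cv2.imread("pics/top0.png")[155:355,265:465];cv2.imwrite("pics/t1.png",cv2.resize(a,(600,600),interpolation=cv2.INTER_CUBIC))
a=cv2.imread("pics/scene0.png")[160:360,270:450];cv2.imwrite("pics/s1.png",cv2.resize(a,(540,600),interpolation=cv2.INTER_CUBIC))
E
```

```text
(no output)
```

View pics/t1.png

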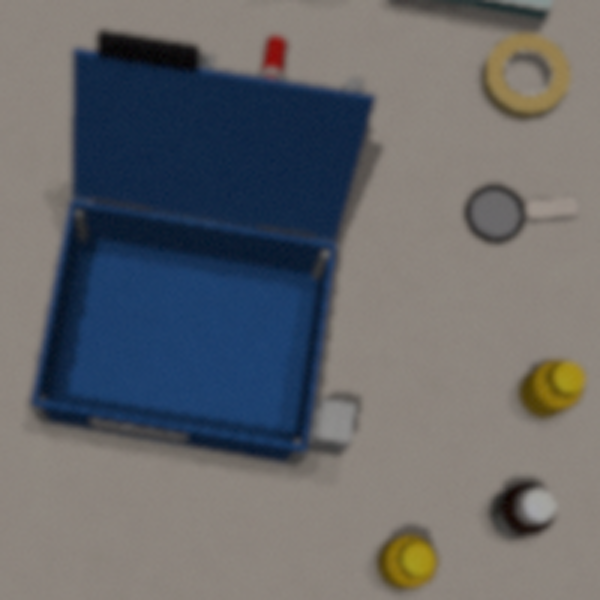

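View pics/s1.png

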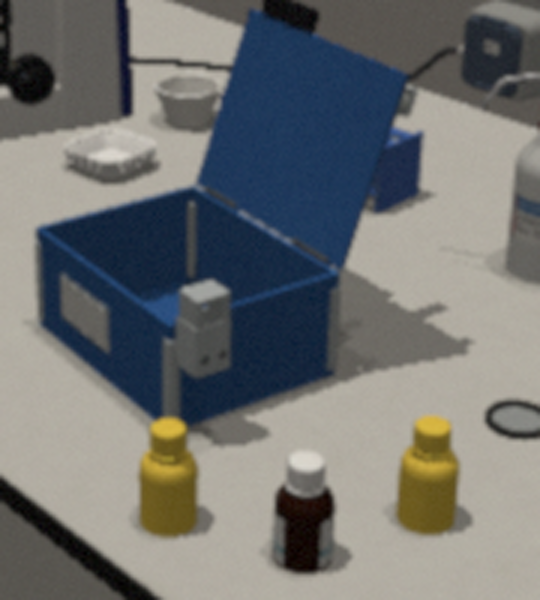

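Top crop: the rim corners, lid edge corners, red knob at (275,40) and bottle cap at (537,506). Scene crop: rim, base and lid corners, with the bottle base at (303,560) and cap at (306,461). I'll fit the poses to these.

```bash
cat >h.py <<'E'
import numpy as np
from scipy.optimize import least_squares
C={n:np.load(f"{n}.npz") for n in("scene","top")}
O={"top":(265,155),"scene":(270,160)}
def proj(n,X):
    c=C[n];p=c["mtx"]@(c["R"]@np.asarray(X)+c["t"]);return p[:2]/p[2]
def px(n,u,v): return np.array([u/3+O[n][0],v/3+O[n][1]])
def bw(b,p):
    c,s=np.cos(b[2]),np.sin(b[2]);return np.array([b[0]+c*p[0]-s*p[1],b[1]+s*p[0]+c*p[1],p[2]])
def lidp(th,d,y,h): return [.07-d*np.cos(th)+h*np.sin(th),y,.0855+d*np.sin(th)+h*np.cos(th)]
def ray(n,uv,z):
    c=C[n];o=-c["R"].T@c["t"];r=c["R"].T@np.linalg.solve(c["mtx"],[*uv,1]);return o+r*(z-o[2])/r[2]
E
python3 - <<'E'
from h import *
B=[("top",38,401,(-.07,.09,.085)),("top",303,445,(-.07,-.09,.085)),("top",75,202,(.07,.09,.085)),("top",337,240,(.07,-.09,.085)),
("scene",40,230,(-.07,.09,.085)),("scene",42,325,(-.07,.09,0)),("scene",172,425,(-.07,-.09,0)),("scene",340,272,(.07,-.09,.085)),("scene",333,375,(.07,-.09,0)),("scene",197,188,(.07,.09,.085))]
L=[("top",75,50,.089),("top",372,97,-.089),("scene",250,12,.089),("scene",405,75,-.089)]
def res(v):
    r=[proj(n,bw(v,p))-px(n,a,b) for n,a,b,p in B]+[proj(n,bw(v,lidp(v[3],.142,y,0)))-px(n,a,b) for n,a,b,y in L]
    r+=[proj("top",bw(v,lidp(v[3],.122,v[4],.052)))-px("top",275,40)]
    return np.ravel(r)
f=least_squares(res,[.5,0,0,1.8,-.03],loss="soft_l1",x_scale=.05);print(f.x.round(4),res(f.x).reshape(-1,2).round(1).tolist())
v=f.x
def rb(x): return np.ravel([proj("top",[*x,.071])-px("top",537,506),proj("scene",[*x,.071])-px("scene",306,461),proj("scene",[*x,0])-px("scene",303,560)])
g=least_squares(rb,[.4,-.2]);print("bottle",g.x.round(4),rb(g.x).round(1))
for k,p in dict(floor=(0,.03,.004),kn_shut=(-.052,v[4],.1255),hinge=(.07,0,.0855)).items(): print(k,bw(v,p).round(4))
for n,a,b in(("top",541,378),("top",413,557)): print("yellow",ray(n,px(n,a+20,b),.071).round(3))
for n,u in(("top",(338,400)),): print("keepertop",ray(n,px(n,*u),.1115))
E
```

```text
[ 0.508  -0.059  -0.1199  1.9119 -0.0257] [[-2.2, -0.4], [2.0, 0.8], [-1.1, -2.6], [0.8, -0.5], [-1.5, -1.0], [-0.8, 1.3], [-0.5, 4.4], [0.4, 0.1], [0.9, 1.5], [-0.9, -1.1], [-0.4, -0.4], [2.0, 0.2], [-0.5, -1.5], [0.2, -0.4], [0.1, -0.5]]
bottle [ 0.4012 -0.2902] [ 1.  -1.  -0.4 -0.5 -0.9  0.4]
floor [ 0.5115 -0.0292  0.004 ]
kn_shut [ 0.4533 -0.0783  0.1255]
hinge [ 0.5774 -0.0674  0.0855]
yellow [ 0.483 -0.305  0.071]
yellow [ 0.364 -0.222  0.071]
keepertop [ 0.45475185 -0.15473964  0.1115    ]
```

```bash
cat >>h.py <<'E'
from scipy.spatial.transform import Rotation as Ro
BOX=np.array([.508,-.059,-.1199])
def go(state,pts,phi=None,ry=None):
    """pts: world targets; phi: world angle of closing line -> tool shifts & turn"""
    R=Ro.from_rotvec(state["tcp_rot"]).as_matrix();q=state["q"]
    for p in pts:
        d=R.T@(np.asarray(p)-state["tool_pos"]);print("to",np.round(p,3),"shift",d.round(4),"rows",round(np.linalg.norm(d)/.0625,1))
    if phi is not None:
        cur=np.arctan2(R[1,1],R[0,1]);dq1=np.arctan2(pts[-1][1],pts[-1][0])-np.arctan2(state["tool_pos"][1],state["tool_pos"][0])
        for k in(-1,0,1):
            w=(phi-cur+np.pi/2)%np.pi-np.pi/2+k*np.pi;print("turn",round(-w,3),"q6~",round(q[5]+dq1-w,2))
    print("t",round(state["time"],2),"pos",state["tool_pos"].round(4),"R",R.round(3).tolist(),"F",state["wrist_force"].round(1),"w",round(state["width"],3))
E
python3 - <<'E'
from h import *
from workcell import bot
go(bot.read_state(),[(.3,.4,.27),(.42,.15,.27),(.44,-.05,.25),(.401,-.290,.15),(.401,-.29,.038)],np.deg2rad(54))
print(ray("top",(178,297),.074))
E
```

```text
to [0.3  0.4  0.27] shift [-0.1774 -0.2069 -0.062 ] rows 4.5
to [0.42 0.15 0.27] shift [-0.362  -0.4139 -0.0616] rows 8.9
to [ 0.44 -0.05  0.25] shift [-0.4366 -0.6005 -0.0412] rows 11.9
to [ 0.401 -0.29   0.15 ] shift [-0.4657 -0.8417  0.0593] rows 15.4
to [ 0.401 -0.29   0.038] shift [-0.4657 -0.8415  0.1713] rows 15.6
turn 3.489 q6~ 1.54
turn 0.348 q6~ -1.61
turn -2.794 q6~ -4.75
t 0.1 pos [0.1868 0.6479 0.2076] R [[-0.961, 0.277, -0.001], [0.277, 0.961, -0.002], [0.0, -0.002, -1.0]] F [ 0.1 -0.8 -0.6] w 0.996
[0.42441257 0.22735747 0.074     ]
```

Emit:
play_rows --steps '[-0.03, -0.04, -0.06, 0.0, -0.07, -0.08, -0.062, 0.05, -0.11, -0.125, -0.062, 0.1, -0.145, -0.17, -0.062, 0.15, -0.177, -0.207, -0.062, 0.2, -0.215, -0.25, -0.062, 0.25, -0.25, -0.29, -0.062, 0.3, -0.29, -0.33, -0.062, 0.348, -0.325, -0.37, -0.062, 0.348, -0.362, -0.414, -0.062, 0.348]' --jaw 60

```text
time: 1.35
tool_pos: [0.4204, 0.1488, 0.2705]
tcp_rot: [-0.971, -2.988, -0.0]
wrist_force: [0.5, 1.5, -0.3]
width: 0.767
grip_force: 0.0
```

```bash
python3 - <<'E'
from h import *
from workcell import bot
go(bot.read_state(),[(.44,-.05,.25),(.401,-.290,.15),(.401,-.29,.038)],np.deg2rad(54))
E
```

```text
to [ 0.44 -0.05  0.25] shift [-0.1328 -0.1493  0.0205] rows 3.2
to [ 0.401 -0.29   0.15 ] shift [-0.2423 -0.3664  0.1204] rows 7.3
to [ 0.401 -0.29   0.038] shift [-0.2423 -0.3664  0.2324] rows 8.0
turn 3.142 q6~ 1.52
turn -0.0 q6~ -1.62
turn -3.142 q6~ -4.77
t 1.35 pos [0.4204 0.1488 0.2705] R [[-0.809, 0.588, -0.0], [0.588, 0.809, 0.0], [0.0, 0.0, -1.0]] F [ 0.5  1.5 -0.3] w 0.767
```

Emit:
play_rows --steps '[-0.035, -0.04, 0.005, 0, -0.067, -0.075, 0.01, 0, -0.1, -0.11, 0.015, 0, -0.133, -0.149, 0.02, 0, -0.16, -0.2, 0.04, 0, -0.185, -0.25, 0.07, 0, -0.21, -0.3, 0.1, 0, -0.235, -0.345, 0.12, 0, -0.242, -0.366, 0.12, 0, -0.242, -0.366, 0.12, 0]'

```text
time: 2.6
tool_pos: [0.3996, -0.2889, 0.1499]
tcp_rot: [-0.976, -2.985, -0.001]
wrist_force: [0.4, -1.0, -0.5]
width: 0.764
grip_force: 0.0
```

```bash
python3 - <<'E'
from h import *
from workcell import bot
import cv2
go(bot.read_state(),[(.401,-.29,.038)],np.deg2rad(54))
a=bot.read_camera("top")["pixels"][255:375,365:525];b=bot.read_camera("scene")["pixels"][240:390,290:450]
cv2.imwrite("pics/c2.png",np.hstack([cv2.resize(a,(400,300)),cv2.resize(b,(400,300))]))
E
```

```text
to [ 0.401 -0.29   0.038] shift [-2.000e-03 -1.000e-04  1.119e-01] rows 1.8
turn 3.138 q6~ 1.52
turn -0.004 q6~ -1.62
turn -3.145 q6~ -4.76
t 2.6 pos [ 0.3996 -0.2889  0.1499] R [[-0.807, 0.591, -0.001], [0.591, 0.807, 0.001], [0.002, 0.0, -1.0]] F [ 0.4 -1.  -0.5] w 0.764
```

View pics/c2.png

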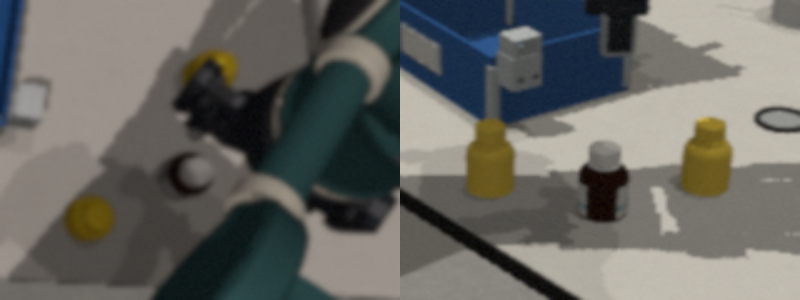

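The picture shows the bottle still in place (cap at full-image 441,324). The fingers line up on the diagonal, but they look offset to the right. I'll check that against the projection.

```bash
python3 - <<'E'
from h import *
from workcell import bot
s=bot.read_state();R=Ro.from_rotvec(s["tcp_rot"]).as_matrix();p=s["tool_pos"]
for n,o,f in(("top",(365,255),2.5),("scene",(290,240),np.array([2.5,2]))):
  for y in(-.045,0,.045):
    print(n,y,((proj(n,p+R@[0,y,.0])-o)*f).round())
b=bot.read_state()
for u in((190,172),): print(ray("top",np.array(u)/2.5+[365,255],.071))
print(((proj("top",[.401,-.29,.071])-[365,255])*2.5), proj("top",[0,0,0]))
E
```

```text
top -0.045 [279. 202.]
top 0 [226. 161.]
top 0.045 [174. 121.]
scene -0.045 [215.  92.]
scene 0 [205.  64.]
scene 0.045 [195.  39.]
[ 0.39874078 -0.28242163  0.071     ]
[199.83349504 169.53162118] [282.65001284 534.97024066]
```

```bash
python3 - <<'E'
from h import *
from workcell import bot
import cv2
im=bot.read_camera("scene")["pixels"].copy()
s=bot.read_state();R=Ro.from_rotvec(s["tcp_rot"]).as_matrix();p=s["tool_pos"]
for d,c in(([0,.04,0],(0,0,255)),([0,-.04,0],(0,255,0)),([0,0,0],(255,0,255)),([0,0,-.1],(255,255,0))):
    cv2.circle(im,tuple(int(v) for v in proj("scene",p+R@d)),2,c,-1)
cv2.imwrite("pics/c3.png",cv2.resize(im[100:400,200:500],(600,600)))
E
```

```text
(no output)
```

View pics/c3.png

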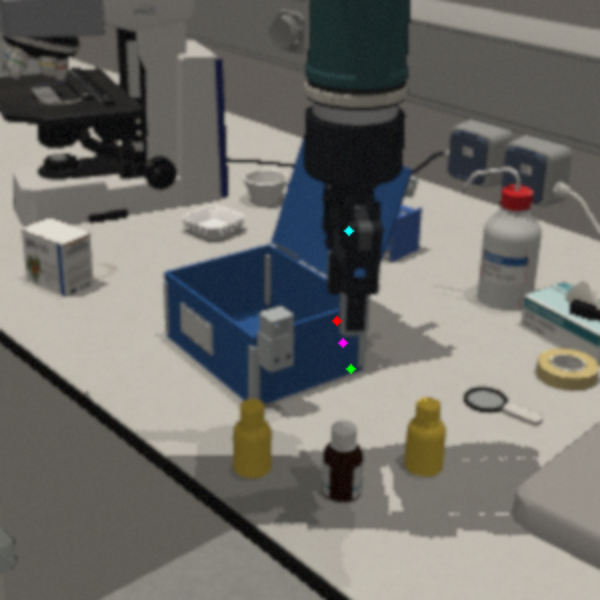

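```bash
python3 - <<'E'
from h import *
from workcell import bot
import cv2
print("start tcp",proj("scene",[.187,.649,.209]),"tip",proj("scene",[.187,.649,.196]), "axis -.1",proj("scene",[.187,.649,.309]))
c=bot.read_camera("scene")
for k in("mtx","R","t"): print(k,np.abs(c[k]-C["scene"][k]).max())
c=bot.read_camera("top")
for k in("mtx","R","t"): print(k,np.abs(c[k]-C["top"][k]).max())
a=c["pixels"]
s=bot.read_state();R=Ro.from_rotvec(s["tcp_rot"]).as_matrix();p=s["tool_pos"];f=lambda o,im,off,k:[cv2.circle(im,tuple(int(v) for v in (proj(o,p+R@d)-off)*k),2,c,-1) for d,c in(([0,.04,0],(0,0,255)),([0,-.04,0],(0,255,0)),([0,0,0],(255,0,255)),([0,0,-.1],(255,255,0)))]
A=cv2.resize(a[225:375,390:540],(500,500));f("top",A,(390,225),500/150)
i=cv2.imread("pics/scene0.png")[60:160,20:80];B=cv2.resize(i,(300,500))
cv2.imwrite("pics/c4.png",np.hstack([A,B]))
E
```

```text
start tcp [ 63.03760852 144.86703931] tip [ 64.11299867 149.7008636 ] axis -.1 [ 54.46242645 106.32203013]
mtx 0.0
R 0.0
t 0.0
mtx 0.0
R 0.0
t 0.0
```

View pics/c4.png

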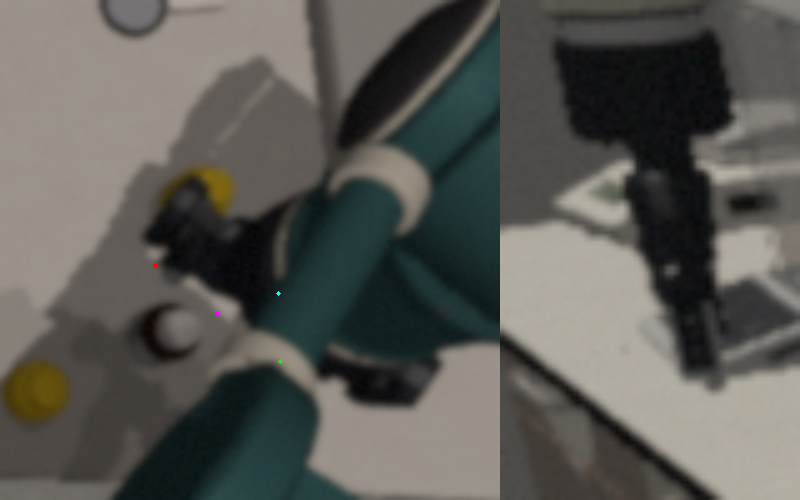

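The finger tips appear about 30 mm higher in the images than the reported TCP implies, both here and in the start picture. I'll go part of the way down, where it's safe either way, and measure against the bottle.

Emit:
play_rows --steps '[-0.001, 0, 0.03, 0, -0.002, 0, 0.06, 0, -0.002, 0, 0.09, 0, -0.002, 0, 0.09, 0]'

```text
time: 3.35
tool_pos: [0.4005, -0.2866, 0.0587]
tcp_rot: [-0.968, -2.983, -0.003]
wrist_force: [-0.3, 1.2, 0.3]
width: 0.765
grip_force: 0.0
```

```bash
python3 - <<'E'
from h import *
from workcell import bot
import cv2
s=bot.read_state();go(s,[(.401,-.29,.038)]);R=Ro.from_rotvec(s["tcp_rot"]).as_matrix();p=s["tool_pos"]
o=[]
for n,x,y in(("top",390,235),("scene",330,230)):
    a=cv2.resize(bot.read_camera(n)["pixels"][y:y+120,x:x+90],(450,600))
    for d,c in(([0,.04,0],(0,0,255)),([0,-.04,0],(0,255,0)),([0,0,0],(255,0,255)),([0,0,-.1],(255,255,0))):
        cv2.circle(a,tuple(int(v) for v in (proj(n,p+R@d)-[x,y])*5),2,c,-1)
    o.append(a[:, :400])
cv2.imwrite("pics/c5.png",np.hstack(o))
E
```

```text
to [ 0.401 -0.29   0.038] shift [-0.0025 -0.0025  0.0206] rows 0.3
t 3.35 pos [ 0.4005 -0.2866  0.0587] R [[-0.81, 0.587, -0.004], [0.587, 0.81, 0.003], [0.005, 0.0, -1.0]] F [-0.3  1.2  0.3] w 0.765
```

View pics/c5.png

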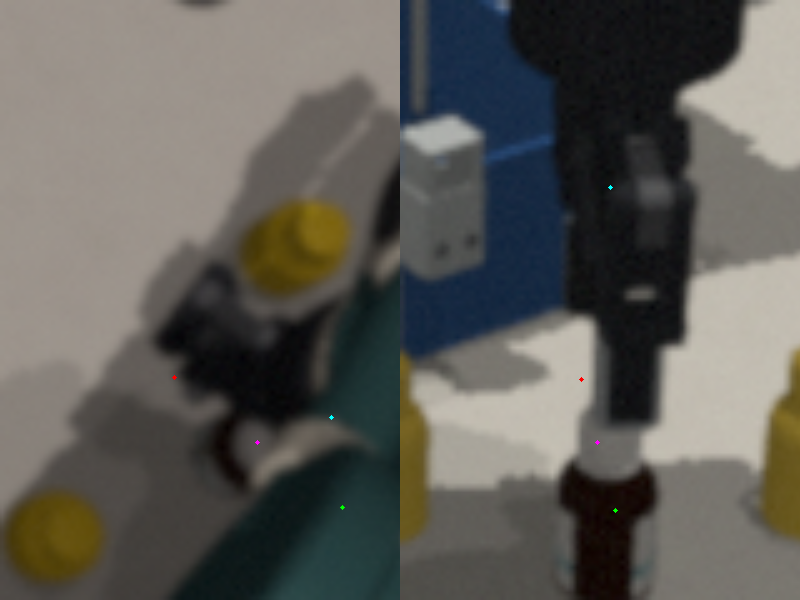

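Emit:
play_rows --steps '[-0.002, -0.002, 0.01, 0, -0.002, -0.002, 0.02, 0, -0.002, -0.002, 0.02, 0]'

```text
time: 3.82
tool_pos: [0.4019, -0.2914, 0.0399]
tcp_rot: [-0.971, -2.986, -0.001]
wrist_force: [-1.1, 0.9, 0.4]
width: 0.765
grip_force: 0.0
```

Emit:
play_rows --steps '[0, 0, 0, 0, 0, 0, 0, 0, 0, 0, 0, 0, 0, 0, 0, 0, 0, 0, 0, 0, 0, 0, 0, 0, 0, 0, 0, 0]' --jaw 255 --grip_force 30

```text
time: 4.7
tool_pos: [0.403, -0.2921, 0.0412]
tcp_rot: [0.971, 2.987, -0.0]
wrist_force: [0.4, 0.3, 3.7]
width: 0.231
grip_force: 29.5
```

A width of 0.231 is about 20 mm, so the pads have closed on the cap, not the 35 mm body. The tool really is about 35 mm higher than reported. I'll open, go lower and grasp again.

Emit:
play_rows --steps '[0, 0, 0, 0, 0, 0, 0, 0, 0, 0, 0, 0, 0, 0, 0, 0]' --jaw 60

```text
time: 5.2
tool_pos: [0.4025, -0.2917, 0.0406]
tcp_rot: [-0.971, -2.987, -0.0]
wrist_force: [0.2, -0.5, 0.7]
width: 0.762
grip_force: 0.0
```

Emit:
play_rows --steps '[0, 0, 0.01, 0, 0, 0, 0.02, 0, 0, 0, 0.03, 0, 0, 0, 0.03, 0, 0, 0, 0.03, 0]'

```text
time: 5.82
tool_pos: [0.4027, -0.2919, 0.0106]
tcp_rot: [-0.971, -2.987, -0.0]
wrist_force: [0.4, 0.4, -0.1]
width: 0.765
grip_force: 0.0
```

```bash
python3 - <<'E'
from h import *
from workcell import bot
import cv2
s=bot.read_state();go(s,[(.401,-.29,.005)])
o=[]
for n,x,y in(("top",390,235),("scene",330,250)):
    o.append(cv2.resize(bot.read_camera(n)["pixels"][y:y+120,x:x+80],(400,600)))
cv2.imwrite("pics/c6.png",np.hstack(o))
E
```

```text
to [ 0.401 -0.29   0.005] shift [0.0024 0.0005 0.0056] rows 0.1
t 5.83 pos [ 0.4027 -0.2919  0.0106] R [[-0.809, 0.588, -0.0], [0.588, 0.809, 0.0], [0.0, 0.0, -1.0]] F [ 0.4  0.4 -0.1] w 0.765
```

View pics/c6.png

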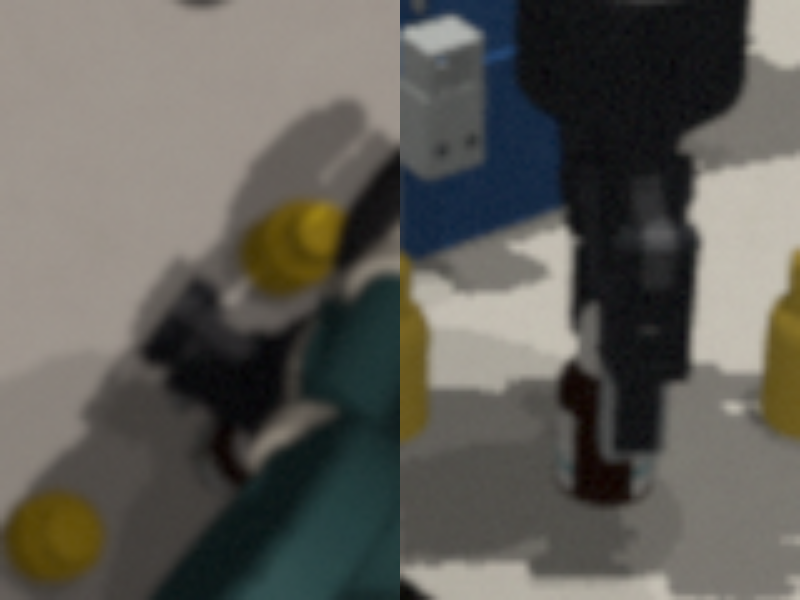

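The near fingertip, at (630,455), is about 38 mm above the table, and the bottle (base at 605,500) is about 4 mm towards tool +x. I'll go down 15 mm, shift to centre it, and close.

Emit:
play_rows --steps '[0.002, 0, 0.005, 0, 0.004, 0, 0.01, 0, 0.004, 0, 0.015, 0, 0.004, 0, 0.015, 0]'

```text
time: 6.42
tool_pos: [0.3989, -0.2891, -0.0049]
tcp_rot: [-0.971, -2.986, -0.001]
wrist_force: [0.1, 0.4, 0.5]
width: 0.764
grip_force: 0.0
```

Emit:
play_rows --steps '[0, 0, 0, 0, 0, 0, 0, 0, 0, 0, 0, 0, 0, 0, 0, 0, 0, 0, 0, 0, 0, 0, 0, 0]' --jaw 255 --grip_force 30

```text
time: 7.18
tool_pos: [0.3997, -0.2897, -0.0039]
tcp_rot: [0.971, 2.987, -0.0]
wrist_force: [1.4, -0.4, 2.1]
width: 0.402
grip_force: 29.9
```

```bash
python3 - <<'E'
from h import *
from workcell import bot
f=bw(BOX,(0,.03,.004))
go(bot.read_state(),[(.40,-.29,.11),(.40,-.29,.14),(f[0],f[1],.14),(f[0],f[1],.01),(f[0],f[1],.001)],BOX[2]+np.pi/2)
E
```

```text
to [ 0.4  -0.29  0.11] shift [-0.0005 -0.     -0.1139] rows 1.8
to [ 0.4  -0.29  0.14] shift [-0.0005 -0.     -0.1439] rows 2.3
to [ 0.512 -0.029  0.14 ] shift [ 0.0627  0.2765 -0.144 ] rows 5.1
to [ 0.512 -0.029  0.01 ] shift [ 0.0628  0.2765 -0.014 ] rows 4.5
to [ 0.512 -0.029  0.001] shift [ 0.0628  0.2765 -0.005 ] rows 4.5
turn 2.633 q6~ 1.58
turn -0.509 q6~ -1.56
turn -3.65 q6~ -4.7
t 7.17 pos [ 0.3997 -0.2897 -0.0039] R [[-0.809, 0.588, 0.001], [0.588, 0.809, -0.0], [-0.001, -0.0, -1.0]] F [ 1.4 -0.4  2.1] w 0.402
```

Emit:
play_rows --steps '[0, 0, -0.02, 0, 0, 0, -0.05, 0, 0, 0, -0.08, 0, 0, 0, -0.11, 0, 0, 0, -0.144, 0, 0.01, 0.045, -0.144, -0.1, 0.022, 0.09, -0.144, -0.2, 0.033, 0.14, -0.144, -0.3, 0.044, 0.19, -0.144, -0.4, 0.054, 0.235, -0.144, -0.5]'

```text
time: 8.43
tool_pos: [0.4939, -0.0659, 0.1394]
tcp_rot: [-0.196, -3.135, -0.0]
wrist_force: [0.7, -0.5, 0.4]
width: 0.399
grip_force: 30.0
```

```bash
python3 - <<'E'
from h import *
from workcell import bot
f=bw(BOX,(0,.03,.004))
go(bot.read_state(),[(f[0],f[1],.14),(f[0],f[1],.01),(f[0],f[1],.001)],BOX[2]+np.pi/2)
E
```

```text
to [ 0.512 -0.029  0.14 ] shift [-0.0129  0.0386 -0.0006] rows 0.7
to [ 0.512 -0.029  0.01 ] shift [-0.013   0.0386  0.1294] rows 2.2
to [ 0.512 -0.029  0.001] shift [-0.013   0.0386  0.1384] rows 2.3
turn 3.136 q6~ 1.58
turn -0.005 q6~ -1.56
turn -3.147 q6~ -4.7
t 8.43 pos [ 0.4939 -0.0659  0.1394] R [[-0.992, 0.125, -0.001], [0.125, 0.992, 0.0], [0.001, 0.0, -1.0]] F [ 0.7 -0.5  0.4] w 0.399
```

Emit:
play_rows --steps '[-0.006, 0.02, 0, 0, -0.013, 0.039, 0, 0, -0.013, 0.039, 0.03, 0, -0.013, 0.039, 0.06, 0, -0.013, 0.039, 0.09, 0, -0.013, 0.039, 0.11, 0, -0.013, 0.039, 0.125, 0, -0.013, 0.039, 0.129, 0, -0.013, 0.039, 0.129, 0]'

```text
time: 9.55
tool_pos: [0.5122, -0.0308, 0.011]
tcp_rot: [0.203, 3.135, -0.0]
wrist_force: [-0.5, -0.8, -0.2]
width: 0.406
grip_force: 30.0
```

Emit:
play_rows --steps '[0, 0, 0.002, 0, 0, 0, 0.004, 0, 0, 0, 0.006, 0, 0, 0, 0.007, 0, 0, 0, 0.008, 0, 0, 0, 0.008, 0]'

```text
time: 10.3
tool_pos: [0.5117, -0.0307, 0.0027]
tcp_rot: [-0.202, -3.135, -0.0]
wrist_force: [0.1, -0.2, -1.0]
width: 0.398
grip_force: 30.0
```

Emit:
play_rows --steps '[0, 0, 0.001, 0, 0, 0, 0.002, 0, 0, 0, 0.002, 0, 0, 0, 0.002, 0]'

```text
time: 10.8
tool_pos: [0.5118, -0.0307, 0.0008]
tcp_rot: [-0.202, -3.135, -0.0]
wrist_force: [1.0, 0.0, -1.2]
width: 0.401
grip_force: 30.0
```

Emit:
play_rows --steps '[0, 0, 0.001, 0, 0, 0, 0.001, 0, 0, 0, 0.001, 0]'

```text
time: 11.18
tool_pos: [0.5121, -0.0307, 0.0001]
tcp_rot: [0.202, 3.135, -0.0]
wrist_force: [-1.2, 0.6, 2.7]
width: 0.398
grip_force: 30.3
```

Emit:
play_rows --steps '[0, 0, 0.001, 0, 0, 0, 0.001, 0, 0, 0, 0.001, 0]'

```text
time: 11.55
tool_pos: [0.5121, -0.0307, 0.0]
tcp_rot: [0.202, 3.135, -0.0]
wrist_force: [-4.0, 0.3, 10.9]
width: 0.401
grip_force: 31.2
```

Contact: 10.9 N upward, so the bottle is on the floor. I'll release it and lift.

Emit:
play_rows --steps '[0, 0, -0.001, 0, 0, 0, -0.001, 0, 0, 0, -0.001, 0, 0, 0, -0.001, 0]' --jaw 75

```text
time: 12.05
tool_pos: [0.5115, -0.0353, 0.0002]
tcp_rot: [-0.199, -3.135, 0.01]
wrist_force: [-4.9, -21.2, 5.9]
width: 0.705
grip_force: 0.0
```

Emit:
play_rows --steps '[0, 0, -0.015, 0, 0, 0, -0.035, 0, 0, 0, -0.06, 0, 0, 0, -0.09, 0, 0, 0, -0.12, 0, 0, 0, -0.15, 0, 0, 0, -0.18, 0, 0, 0, -0.21, 0, 0, 0, -0.24, 0, 0, 0, -0.24, 0]'

```text
time: 13.3
tool_pos: [0.5138, -0.0309, 0.2425]
tcp_rot: [0.202, 3.129, -0.0]
wrist_force: [-0.2, -0.2, 0.3]
width: 0.705
grip_force: 0.0
```

```bash
python3 - <<'E'
from h import *
from workcell import bot
import cv2
s=bot.read_state();go(s,[s["tool_pos"]])
o=[]
for n,x,y in(("top",260,170),("scene",270,140)):
    o.append(cv2.resize(bot.read_camera(n)["pixels"][y:y+150,x:x+130],(400,462)))
cv2.imwrite("pics/c7.png",np.hstack(o))
E
```

```text
to [ 0.514 -0.031  0.242] shift [0. 0. 0.] rows 0.0
t 13.3 pos [ 0.5138 -0.0309  0.2425] R [[-0.992, 0.128, 0.006], [0.128, 0.992, -0.001], [-0.006, 0.0, -1.0]] F [-0.2 -0.2  0.3] w 0.705
```

View pics/c7.png

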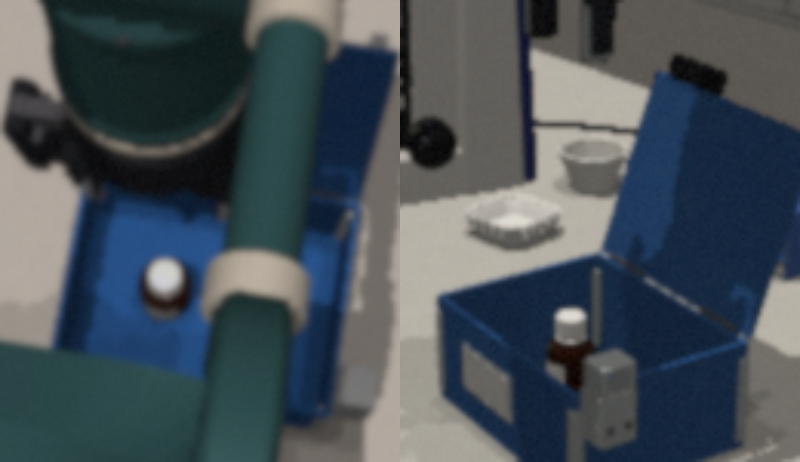

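```bash
cat >>h.py <<'E'
DZ=.037
def tip(state,bx,by,zt):  # TCP (claimed) target with real tip bottom at zt, box coords
    w=bw(BOX,(bx,by,0));return np.array([w[0],w[1],zt+.017-DZ])
E
python3 - <<'E'
from h import *
from workcell import bot
s=bot.read_state()
print("bottle now",ray("top",(313,258.4),.075).round(4),"want",bw(BOX,(0,.03,0)).round(4))
for u in((215,147),(300,147),(300,170)): print("rack/lip",ray("top",u,.0).round(3),ray("top",u,.06).round(3))
P=[tip(s,0,.045,.30),tip(s,.175,.045,.30),tip(s,.175,.045,.195)]
for th in(1.9,1.7,1.55,1.4): 
    d=.125;x,_,z=lidp(th,d,0,.004); 
    if th>1.57: x=lidp(th,.159,0,.006)[0]; z=max(.195,.0855+.125*np.sin(th))
    P.append(tip(s,x+.011,.045,z))
go(s,P)
E
```

```text
bottle now [ 0.5139 -0.0301  0.075 ] want [ 0.5116 -0.0292  0.    ]
rack/lip [0.779 0.209 0.   ] [0.75  0.193 0.06 ]
rack/lip [0.789 0.015 0.   ] [0.76  0.011 0.06 ]
rack/lip [0.732 0.012 0.   ] [0.707 0.008 0.06 ]
to [ 0.513 -0.014  0.28 ] shift [ 0.0004  0.0164 -0.0409] rows 0.7
to [ 0.687 -0.035  0.28 ] shift [-0.1746  0.018  -0.041 ] rows 2.9
to [ 0.687 -0.035  0.175] shift [-0.1747  0.018   0.064 ] rows 3.0
to [ 0.65  -0.031  0.184] shift [-0.1377  0.0177  0.0552] rows 2.4
to [ 0.62  -0.027  0.189] shift [-0.1071  0.0174  0.0496] rows 1.9
to [ 0.595 -0.024  0.191] shift [-0.0821  0.0172  0.0485] rows 1.5
to [ 0.577 -0.022  0.189] shift [-0.0634  0.017   0.0497] rows 1.3
t 13.4 pos [ 0.5116 -0.0307  0.2391] R [[-0.992, 0.128, -0.0], [0.128, 0.992, 0.0], [0.0, -0.0, -1.0]] F [-0.1 -0.   0.4] w 0.705
```

Emit:
play_rows --steps '[0, 0.008, -0.02, 0, 0, 0.018, -0.045, 0, -0.03, 0.018, -0.045, 0, -0.07, 0.018, -0.045, 0, -0.11, 0.018, -0.045, 0, -0.15, 0.018, -0.045, 0, -0.175, 0.018, -0.045, 0, -0.175, 0.018, -0.01, 0, -0.175, 0.018, 0.03, 0, -0.175, 0.018, 0.06, 0]' --jaw 255

```text
time: 14.65
tool_pos: [0.6869, -0.0346, 0.1774]
tcp_rot: [-0.202, -3.132, -0.001]
wrist_force: [0.6, 0.3, 0.2]
width: 0.0
grip_force: 0.0
```

Emit:
play_rows --steps '[0, 0, 0.004, 0, 0, 0, 0.004, 0]'

```text
time: 14.9
tool_pos: [0.6881, -0.035, 0.1764]
tcp_rot: [0.202, 3.135, 0.0]
wrist_force: [0.2, -0.9, 0.2]
width: -0.001
grip_force: 0.0
```

```bash
cat >knob.py <<'E'
from h import *
from workcell import bot
import cv2
def red(n,x0,y0,x1,y1):
    a=bot.read_camera(n)["pixels"][y0:y1,x0:x1];h=cv2.cvtColor(a,cv2.COLOR_BGR2HSV)
    m=((h[...,0]<8)|(h[...,0]>172))&(h[...,1]>150)&(h[...,2]>60);ys,xs=np.nonzero(m)
    return None if len(xs)<3 else (len(xs),(xs.mean()+x0).round(1),(ys.mean()+y0).round(1),xs.min()+x0,xs.max()+x0,ys.min()+y0,ys.max()+y0)
E
python3 - <<'E'
from knob import *
s=bot.read_state();go(s,[(.65,-.031,.184),(.62,-.027,.189),(.595,-.024,.191)])
print(red("top",330,140,372,330),red("scene",300,150,410,320))
E
```

```text
to [ 0.65  -0.031  0.184] shift [ 0.0383 -0.0009 -0.0076] rows 0.6
to [ 0.62  -0.027  0.189] shift [ 0.0686 -0.0008 -0.0126] rows 1.1
to [ 0.595 -0.024  0.191] shift [ 0.0937 -0.001  -0.0146] rows 1.5
t 14.9 pos [ 0.6881 -0.035   0.1764] R [[-0.992, 0.128, 0.0], [0.128, 0.992, 0.0], [-0.0, 0.0, -1.0]] F [ 0.2 -0.9  0.2] w -0.001
(54, np.float64(356.3), np.float64(171.8), np.int64(353), np.int64(359), np.int64(167), np.int64(176)) None
```

Emit:
play_rows --steps '[0.012, 0, -0.002, 0, 0.025, 0, -0.005, 0, 0.038, 0, -0.0075, 0, 0.048, 0, -0.009, 0, 0.058, 0, -0.011, 0, 0.068, 0, -0.0125, 0, 0.068, 0, -0.0125, 0]'

```text
time: 15.88
tool_pos: [0.6187, -0.0263, 0.1879]
tcp_rot: [-0.202, -3.133, -0.0]
wrist_force: [1.3, 0.9, 1.4]
width: 0.001
grip_force: 0.4
```

```bash
python3 - <<'E'
from knob import *
s=bot.read_state();r=red("top",320,140,400,360);print(r)
P=[]
for th in(1.55,1.4,1.2,1.0,.8,.6,.4):
    x,_,z=lidp(th,.125,0,.004);P.append(tip(s,x+.011,.045,z))
go(s,P)
for th in(1.9,1.8,1.7,1.6,1.5): print(th,proj("top",bw(BOX,lidp(th,.122,-.0257,.04))).round(1),proj("top",bw(BOX,lidp(th,.122,-.0257,.052))).round(1))
E
```

```text
(82, np.float64(354.7), np.float64(181.9), np.int64(351), np.int64(358), np.int64(176), np.int64(188))
to [ 0.595 -0.024  0.191] shift [ 0.0236 -0.0009 -0.0026] rows 0.4
to [ 0.577 -0.022  0.189] shift [ 0.0423 -0.001  -0.0014] rows 0.7
to [ 0.553 -0.019  0.183] shift [ 0.0665 -0.0013  0.0046] rows 1.1
to [ 0.53  -0.016  0.173] shift [ 0.0891 -0.0015  0.0152] rows 1.4
to [ 0.51  -0.014  0.158] shift [ 0.1091 -0.0016  0.0302] rows 1.8
to [ 0.494 -0.012  0.139] shift [ 0.1258 -0.0018  0.0488] rows 2.2
to [ 0.481 -0.01   0.118] shift [ 0.1384 -0.0019  0.0703] rows 2.5
t 15.88 pos [ 0.6187 -0.0263  0.1879] R [[-0.992, 0.128, -0.002], [0.128, 0.992, 0.0], [0.002, 0.0, -1.0]] F [1.3 0.9 1.4] w 0.001
1.9 [355.9 173. ] [356.7 168.2]
1.8 [355.3 176.9] [356.2 171.5]
1.7 [354.6 181.4] [355.6 175.6]
1.6 [353.8 186.5] [354.9 180.3]
1.5 [352.9 192.3] [354.  185.7]
```

Emit:
play_rows --steps '[0.012, 0, -0.0015, 0, 0.024, 0, -0.0025, 0, 0.033, 0, -0.002, 0, 0.042, 0, -0.001, 0, 0.054, 0, 0.001, 0, 0.0665, -0.001, 0.005, 0, 0.078, -0.001, 0.01, 0, 0.089, -0.001, 0.015, 0, 0.099, -0.001, 0.022, 0, 0.109, -0.001, 0.03, 0]'

```text
time: 17.18
tool_pos: [0.511, -0.0135, 0.1576]
tcp_rot: [-0.202, -3.134, 0.0]
wrist_force: [-0.4, 0.1, 1.7]
width: -0.0
grip_force: 0.9
```

```bash
python3 - <<'E'
from knob import *
s=bot.read_state();print(red("top",300,140,400,360),red("scene",280,150,410,320))
P=[]
for th in(.8,.6,.4,.2,.1,0):
    x,_,z=lidp(th,.125,0,.004);P.append(tip(s,x+.011,.045,z))
go(s,P)
for th in(1.2,1.,.9,.8,.7): print(th,*[proj(n,bw(BOX,lidp(th,.122,-.0257,.04))).round(1) for n in("top","scene")])
E
```

```text
(119, np.float64(345.5), np.float64(240.2), np.int64(341), np.int64(350), np.int64(232), np.int64(248)) (90, np.float64(348.2), np.float64(192.7), np.int64(339), np.int64(376), np.int64(184), np.int64(200))
to [ 0.51  -0.014  0.158] shift [ 0.0008 -0.0006 -0.0003] rows 0.0
to [ 0.494 -0.012  0.139] shift [ 0.0174 -0.0007  0.0183] rows 0.4
to [ 0.481 -0.01   0.118] shift [ 0.0301 -0.0008  0.0398] rows 0.8
to [ 0.473 -0.009  0.094] shift [ 0.0382 -0.0009  0.0634] rows 1.2
to [ 0.471 -0.009  0.082] shift [ 0.0405 -0.0009  0.0757] rows 1.4
to [ 0.47  -0.009  0.07 ] shift [ 0.0415 -0.0009  0.0882] rows 1.6
t 17.18 pos [ 0.511  -0.0135  0.1576] R [[-0.992, 0.128, -0.001], [0.128, 0.992, -0.0], [0.001, -0.0, -1.0]] F [-0.4  0.1  1.7] w -0.0
1.2 [349.7 212.2] [364.1 183.4]
1.0 [347.3 226.8] [354.  187.6]
0.9 [346.  234.2] [349.  190.6]
0.8 [344.8 241.5] [344.1 194.1]
0.7 [343.6 248.6] [339.5 198.1]
```

Emit:
play_rows --steps '[0.009, 0, 0.009, 0, 0.0175, 0, 0.018, 0, 0.024, 0, 0.029, 0, 0.03, 0, 0.04, 0, 0.035, 0, 0.052, 0, 0.038, 0, 0.063, 0, 0.04, 0, 0.07, 0, 0.0405, 0, 0.076, 0, 0.0415, 0, 0.08, 0]'

```text
time: 18.4
tool_pos: [0.4712, -0.0083, 0.078]
tcp_rot: [0.202, 3.135, -0.0]
wrist_force: [0.4, 0.3, 1.2]
width: 0.001
grip_force: 0.3
```

Emit:
play_rows --steps '[0, 0, 0.002, 0, 0, 0, 0.004, 0, 0, 0, 0.006, 0, 0, 0, 0.006, 0]'

```text
time: 18.9
tool_pos: [0.471, -0.0082, 0.0722]
tcp_rot: [0.202, 3.135, -0.0]
wrist_force: [-0.6, -0.6, -0.0]
width: 0.002
grip_force: 0.0
```

```bash
python3 - <<'E'
from knob import *
s=bot.read_state();print(red("top",300,140,400,360),red("scene",280,150,410,320))
go(s,[s["tool_pos"]])
for th in(.2,.1,.05,0): print(th,*[proj(n,bw(BOX,lidp(th,.122,-.0257,.04))).round(1) for n in("top","scene")])
E
```

```text
(41, np.float64(337.4), np.float64(285.5), np.int64(334), np.int64(340), np.int64(282), np.int64(289)) (101, np.float64(324.8), np.float64(227.2), np.int64(315), np.int64(376), np.int64(184), np.int64(241))
to [ 0.471 -0.008  0.072] shift [0. 0. 0.] rows 0.0
t 18.9 pos [ 0.471  -0.0082  0.0722] R [[-0.992, 0.128, 0.0], [0.128, 0.992, -0.0], [-0.0, 0.0, -1.0]] F [-0.6 -0.6 -0. ] w 0.002
0.2 [338.4 278.2] [321.  223.9]
0.1 [337.7 282.3] [318.6 229.8]
0.05 [337.3 284.2] [317.6 232.8]
0 [337.  285.9] [316.8 235.7]
```

Emit:
play_rows --steps '[0, 0, 0.001, 0, 0, 0, 0.002, 0, 0, 0, 0.002, 0, 0, 0, 0.002, 0]'

```text
time: 19.5
tool_pos: [0.4709, -0.0083, 0.0702]
tcp_rot: [-0.202, -3.135, 0.0]
wrist_force: [-1.2, -0.8, 0.2]
width: -0.004
grip_force: 0.0
```

Emit:
play_rows --steps '[0, 0, 0.001, 0, 0, 0, 0.002, 0, 0, 0, 0.002, 0, 0, 0, 0.002, 0]'

```text
time: 20.0
tool_pos: [0.4709, -0.0082, 0.0682]
tcp_rot: [-0.202, -3.135, 0.0]
wrist_force: [-0.2, -0.2, -0.2]
width: 0.0
grip_force: 0.0
```

Emit:
play_rows --steps '[0, 0, 0.001, 0, 0, 0, 0.002, 0, 0, 0, 0.003, 0, 0, 0, 0.003, 0]'

```text
time: 20.5
tool_pos: [0.471, -0.0082, 0.0669]
tcp_rot: [-0.202, -3.135, 0.0]
wrist_force: [-6.2, 1.3, 12.9]
width: 0.002
grip_force: 6.3
```

```bash
python3 - <<'E'
from knob import *
print(red("top",320,240,360,360),red("scene",290,205,360,320))
for th in(.1,0): print(th,*[[proj(n,bw(BOX,lidp(th,.122,-.0257,h))).round(1) for h in(.02,.052)] for n in("top","scene")])
E
```

```text
(39, np.float64(337.1), np.float64(287.1), np.int64(334), np.int64(340), np.int64(284), np.int64(291)) (82, np.float64(316.6), np.float64(236.7), np.int64(314), np.int64(319), np.int64(230), np.int64(244))
0.1 [array([337.1, 285.2]), array([338.1, 280.6])] [array([317.9, 239. ]), array([319.1, 224.2])]
0 [array([336.6, 287.6]), array([337.3, 284.8])] [array([316.8, 244.7]), array([316.7, 230.3])]
```

Contact at 12.9 N, and the knob pixels match th=0. I'll press a little more to seat the lid.

Emit:
play_rows --steps '[0, 0, 0.001, 0, 0, 0, 0.0015, 0, 0, 0, 0.0015, 0]'

```text
time: 20.98
tool_pos: [0.4711, -0.0082, 0.0668]
tcp_rot: [-0.202, -3.135, 0.0]
wrist_force: [-9.3, 0.2, 21.5]
width: -0.003
grip_force: 11.4
```

```bash
python3 - <<'E'
from h import *
from workcell import bot
P=[]
for y,z in((.045,.092),(.010,.092),(-.004,.092),(-.045,.092)):
    w=bw(BOX,(-.052,y,0));P.append((w[0],w[1],z))
go(bot.read_state(),P,BOX[2]+np.pi/2)
E
```

```text
to [ 0.462 -0.008  0.092] shift [ 0.0093 -0.0011 -0.0252] rows 0.4
to [ 0.458 -0.043  0.092] shift [ 0.009  -0.0361 -0.0252] rows 0.7
to [ 0.456 -0.057  0.092] shift [ 0.0088 -0.0501 -0.0252] rows 0.9
to [ 0.451 -0.097  0.092] shift [ 0.0085 -0.0911 -0.0251] rows 1.5
turn 3.133 q6~ 1.43
turn -0.009 q6~ -1.72
turn -3.15 q6~ -4.86
t 20.98 pos [ 0.4711 -0.0082  0.0668] R [[-0.992, 0.128, -0.001], [0.128, 0.992, -0.0], [0.001, -0.0, -1.0]] F [-9.3  0.2 21.5] w -0.003
```

Emit:
play_rows --steps '[0.002, 0, -0.01, 0, 0.006, 0, -0.027, 0, 0.009, -0.01, -0.027, 0, 0.009, -0.025, -0.027, 0, 0.009, -0.036, -0.027, 0, 0.009, -0.042, -0.027, 0, 0.009, -0.047, -0.027, 0, 0.009, -0.052, -0.027, 0, 0.009, -0.057, -0.027, 0, 0.009, -0.057, -0.027, 0]'

```text
time: 22.22
tool_pos: [0.4546, -0.0637, 0.0907]
tcp_rot: [-0.202, -3.135, -0.0]
wrist_force: [0.1, 0.3, -0.9]
width: -0.005
grip_force: 0.4
```

```bash
python3 - <<'E'
from knob import *
go(bot.read_state(),[(.451,-.097,.092)])
print(red("top",320,240,380,360),red("scene",290,205,360,320))
E
```

```text
to [ 0.451 -0.097  0.092] shift [-0.0007 -0.0335 -0.0013] rows 0.5
t 22.23 pos [ 0.4546 -0.0637  0.0907] R [[-0.992, 0.129, -0.0], [0.129, 0.992, 0.0], [0.0, 0.0, -1.0]] F [ 0.1  0.3 -0.9] w -0.005
None (77, np.float64(317.7), np.float64(237.4), np.int64(315), np.int64(321), np.int64(231), np.int64(244))
```

Emit:
play_rows --steps '[-0.001, -0.005, -0.001, 0, -0.001, -0.01, -0.001, 0, -0.001, -0.015, -0.001, 0, -0.001, -0.02, -0.001, 0, -0.001, -0.024, -0.001, 0, -0.001, -0.028, -0.001, 0, -0.001, -0.028, -0.001, 0]'

```text
time: 23.2
tool_pos: [0.4523, -0.0921, 0.092]
tcp_rot: [0.202, 3.135, -0.001]
wrist_force: [-0.2, -0.1, -0.8]
width: 0.001
grip_force: 0.3
```

```bash
python3 - <<'E'
from knob import *
go(bot.read_state(),[(.451,-.097,.092)])
print(red("top",320,240,380,360),red("scene",290,205,360,320))
for y in(-.0257,-.05,-.06,-.066): print(y,proj("scene",bw(BOX,lidp(0,.122,y,.035))).round(1))
E
```

```text
to [ 0.451 -0.097  0.092] shift [ 0.0006 -0.005  -0.    ] rows 0.1
t 23.2 pos [ 0.4523 -0.0921  0.092 ] R [[-0.992, 0.129, 0.0], [0.129, 0.992, -0.001], [-0.001, -0.001, -1.0]] F [-0.2 -0.1 -0.8] w 0.001
None (84, np.float64(325.5), np.float64(242.8), np.int64(323), np.int64(328), np.int64(236), np.int64(250))
-0.0257 [316.8 238. ]
-0.05 [323.3 242.4]
-0.06 [326.1 244.3]
-0.066 [327.8 245.4]
```

Knob moved about 31 mm. I'll push on slowly to the stop.

Emit:
play_rows --steps '[0, -0.002, 0, 0, 0, -0.004, 0, 0, 0, -0.005, 0, 0, 0, -0.005, 0, 0]'

```text
time: 23.8
tool_pos: [0.4525, -0.0935, 0.0922]
tcp_rot: [0.204, 3.133, 0.009]
wrist_force: [2.6, 13.3, 0.7]
width: -0.002
grip_force: 6.7
```

Emit:
play_rows --steps '[0, -0.001, 0, 0, 0, -0.002, 0, 0, 0, -0.002, 0, 0]'

```text
time: 24.18
tool_pos: [0.4525, -0.0937, 0.0922]
tcp_rot: [0.206, 3.133, 0.014]
wrist_force: [3.0, 19.8, 2.6]
width: -0.001
grip_force: 10.0
```

Emit:
play_rows --steps '[0, -0.001, 0, 0, 0, -0.002, 0, 0, 0, -0.003, 0, 0, 0, -0.003, 0, 0]'

```text
time: 24.68
tool_pos: [0.4524, -0.094, 0.0922]
tcp_rot: [0.208, 3.132, 0.022]
wrist_force: [5.8, 29.9, 3.5]
width: 0.002
grip_force: 14.9
```

```bash
python3 - <<'E'
from knob import *
r=red("scene",290,205,360,320);print(r)
f=least_squares(lambda y:proj("scene",bw(BOX,lidp(0,.122,y[0],.035)))-r[1:3],[-.05]);print(f.x,f.fun)
f=least_squares(lambda y:proj("scene",bw(BOX,lidp(0,.122,y[0],.035)))-[316.6,236.7],[-.05]);print("start",f.x,f.fun)
E
```

```text
(82, np.float64(325.7), np.float64(243.0), np.int64(323), np.int64(328), np.int64(236), np.int64(250))
[-0.05690643] [-0.45406509  0.67609667]
start [-0.02300135] [-0.54129123  0.8059752 ]
```

Emit:
play_rows --steps '[0, 0.008, 0, 0, 0, 0.02, 0, 0, 0, 0.02, -0.03, 0, 0, 0.02, -0.07, 0, 0, 0.02, -0.12, 0, 0, 0.02, -0.16, 0, 0, 0.06, -0.16, 0, 0, 0.12, -0.16, 0, 0, 0.17, -0.16, 0, 0, 0.17, -0.16, 0]'

```text
time: 25.98
tool_pos: [0.4728, 0.0697, 0.2519]
tcp_rot: [0.195, 3.135, 0.0]
wrist_force: [0.2, 0.5, -0.8]
width: 0.004
grip_force: 0.0
```

```bash
python3 - <<'E'
from knob import *
go(bot.read_state(),[(.451,-.097,.092)])
t=red("top",320,240,380,360);r=red("scene",290,205,360,320);print(t,r)
def res(v): return np.ravel([proj("scene",bw(BOX,lidp(v[1],.122,v[0],.035)))-r[1:3]])
f=least_squares(res,[-.057,0]);print(f.x)
for y in (-.055,-.06,-.065): print(y,[proj("top",bw(BOX,lidp(0,.122,y,h))).round(1) for h in(.02,.052)])
# profile of bolt/keeper along box -y seen from top at bolt-axis height
a=bot.read_camera("top")["pixels"]
for y in np.arange(-.08,-.135,-.004):
    u=proj("top",bw(BOX,(-.052,y,.1)));print(round(y,3),u.round(0),a[int(u[1].round()),int(u[0].round())])
E
```

```text
to [ 0.451 -0.097  0.092] shift [ 0.001  -0.1681  0.1599] rows 3.7
t 25.98 pos [0.4728 0.0697 0.2519] R [[-0.992, 0.124, 0.0], [0.124, 0.992, 0.0], [-0.0, 0.0, -1.0]] F [ 0.2  0.5 -0.8] w 0.004
(37, np.float64(355.8), np.float64(289.9), np.int64(353), np.int64(359), np.int64(287), np.int64(293)) (80, np.float64(325.9), np.float64(242.5), np.int64(323), np.int64(329), np.int64(235), np.int64(250))
[-0.05798738  0.0229003 ]
-0.055 [array([352. , 290.2]), array([353.2, 287.5])]
-0.06 [array([354.7, 290.6]), array([356., 288.])]
-0.065 [array([357.3, 291.1]), array([358.7, 288.5])]
-0.08 [365. 293.] [145 147 148]
-0.084 [367. 293.] [145 151 152]
-0.088 [369. 294.] [151 158 158]
-0.092 [371. 294.] [141 144 144]
-0.096 [373. 294.] [157 159 160]
-0.1 [375. 295.] [161 162 163]
-0.104 [377. 295.] [159 160 161]
-0.108 [380. 295.] [160 160 161]
-0.112 [382. 296.] [141 144 145]
-0.116 [384. 296.] [123 129 132]
-0.12 [386. 296.] [136 144 151]
-0.124 [388. 297.] [146 154 162]
-0.128 [390. 297.] [144 152 161]
-0.132 [392. 297.] [143 151 160]
```

```bash
python3 -c "
from workcell import bot
print(bot.finish_job())"
```

```text
the job is handed in; nothing more can be done
None
```

The job is handed in: the bottle stands upright on the box floor, the lid is shut, and the bolt was then pushed about 35 mm until it stopped solid at 30 N. I took that stop as fully home, having no pictures left to look at the keeper. The carton, boats and lens were left alone.

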